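# Open the sanding spindle: lean the guard aside, unscrew the cap of unknown thread

### The arm

A 7-joint arm with a two-finger parallel gripper is mounted at the origin on the work surface. World frame = base frame: x ahead of the robot, y to its left, z up, the work surface at z = 0. Lengths are in m, angles in rad, forces in N, time in s.
With the tool pointing down it reaches from about 0.35 to 0.9 m from the base axis. Payload 8.1 kg.
Tool frame: the origin (TCP) lies between the finger pads; the fingertips stand 11 mm ahead of it and the grasp point (between the pads) lies 8 mm behind it; z points along the fingers, y is the line along which they close (so a half turn about z gives the same grasp; the last joint's range is limited). The gripper opens to 92 mm and grips with 3 to 60 N. Pads are 19 mm wide; open, the fingers measure 130 mm over their backs; the gripper's body (75 mm by 190 mm) begins 47 mm behind the grasp point.
Start: joints at [1.177, 0.434, 0.025, 1.573, -0.012, 1.134, -0.075], TCP at [0.179, -0.599, 0.238] pointing down, gripper open.
Joint ranges: [-2.62, 2.62], [-0.44, 2.09], [-1.27, 1.32], [0.08, 2.57], [-1.32, 4.46], [0.12, 2], [-2.74, 2.74]. Speed limits (rad/s): [2.22, 2.22, 3.01, 3.01, 3.14, 3.14, 3.14].

### API

Orientations are given as a rotation vector (axis times angle).
In Python, from cell import observe, get_image, camera_params, sign_off gives the robot as it stands.
- The arm moves only by the shell command python3 -m pendant 'ROWS' [FORCE]. ROWS is JSON, one flat list of numbers, 7 for each row, row after row: the shift along the tool's x, y, z in m, then the turn, a rotation vector about the tool's x, y, z in rad, then the finger opening in m, from 0 to 0.0918. In form: [dx, dy, dz, rx, ry, rz, jaw, dx, dy, dz, rx, ry, rz, jaw, ...]. A call has 1 to 10 rows; each row shifts and turns the commanded pose from where the row before left it, along the tool's axes as they then stand; what a row does not reach is not made up. A row lasts 1/8 s, in which the tool goes at most 62.5 mm and 10.7 degrees, less where a joint would pass 70% of its speed; a pose out of reach is approached as far as the arm can. A call is refused whole if a number of a shift passes 0.0625 or a number of a turn 0.188, either way. A call with a gripper value outside its range is refused whole. The fingers move at their own pace and stop on an object; FORCE is the grip in N (left out, the last holds). Time passes only in rows, so rows that do not move let the fingers close. It gives the time, the measured TCP pose, the force, the opening and the grip force at its end, in the units of the state.
- observe(): the state, without advancing time (a new reading comes with each control period).
- get_image(name): name is "scene" or "side" or "wrist"; returns the picture (480x640x3 uint8, red, green, blue); there is no depth.
- camera_params(name): a dict with "intrinsics" (3x3 intrinsics, pixels), "eye" and "rotation" of the camera in the world; the wrist camera has in their place "T_tool_cam" (4x4, takes a point from camera to tool coordinates, whose origin is the TCP and whose axes are the flange's). Camera axes: x right, y down, z forward; pixel columns grow to the right and rows downward; lengths in m; the calibration is good to about 2 mm. The wrist camera is an equidistant fisheye: a pixel r from the principal point sees the ray r / f radians off the axis. A picture is of the moment at which its call begins: read the wrist's pose just before it. camera_params takes no time and is no camera call.
- sign_off(): hands the job in; it is judged then, once.
The state is a dict: "clock": time; "joints": joint angles; "dq": joint speeds; "joint_efforts": joint torques, N m; "position": TCP position; "ee_rot": TCP orientation; "force": force on the tool from outside, world axes, zero at the start; "ft_torque": the same for the moment, N m; "width": opening from 0.0 (shut) to 1.0 (fully open); "gripper_force": force on a finger pad.
Only numpy, scipy, OpenCV 4.12 (cv2) and the standard library are available. Lean on these libraries where they do the work, as an engineer would, in place of code of your own. Each camera call takes 0.05 s, during which the arm holds its last target. There are 200 camera calls.

### The job

Open up the sanding spindle for a drum change: lift the plywood guard out of its slot, stand it on the bench and leave it leaning against the wooden bench stop. Then unscrew the round cap from the top of the spindle - nobody remembers whether its thread is left- or right-handed, so try it both ways without tearing at it - lift it straight off and finish while still holding it in the gripper about 10 cm above where it sat. Leave the other things on the bench where they are.

Things in the scene. Friction and masses are not known exactly. Their poses are not given: they have to be found in the camera images.
- spindle_unit: Fixed sanding spindle unit: aluminium plate 255 x 180 x 8 mm with an upright brown drum (68 mm across). Origin on the bench under the drum's axis; z up, x points from the guard past the drum to a grey control box (62 deep, 100 wide, top 97 mm high, centred 120 mm along +x). Guard slot 68 mm along -x, between two rails along y. Place and yaw vary; on the robot's left or right.
- spindle_top (a point): Middle of the drum's steel top, on the spindle's vertical axis, 53 mm above the bench; the cap sits here. The turning axis of the cap.
- cap: Dark steel round ribbed cap nut on top of the drum, 54 mm across, 34 mm high, 150 g (0.7 to 1.4 times). Origin at the centre of its underside, on the spindle's axis, z up; starts 53 mm above the bench. Grip it across its sides from above. About 2 mm of play sideways and up and down.
- cap_top (a point): Middle of the cap's top face, 34 mm above its origin. The cap's short steep thread is right-handed (loosens counter-clockwise from above) or left-handed, at random, not visible. The tightening way it meets a hard stop within 15 degrees (0.26 rad); the loosening way it turns easily, is free from 60 degrees (1.05 rad) on up to a hard stop at about 78 (1.37), and lifts off there, not before.
- guard: Loose plywood panel 150 mm wide (its y), 12 mm thick (its x), 130 mm high (its z), 150 g (0.7 to 1.4 times). Origin at the centre of its lower edge face. It starts upright in the unit's slot (15 mm wide, rails 28 mm high above the bench), lower edge 8 mm above the bench. Grip it across its thickness at the middle of the top edge.
- guard_center (a point): Middle of the plywood guard, 65 mm above its origin.
- bench_stop: Fixed block of brown wood, 45 mm deep (its x), 160 mm wide (its y), 75 mm high, two bolt heads (7 mm high) on top. Origin at the centre of its underside, on the bench; z up. Its -x face looks towards the robot, with free bench in front of it (12 cm). On the side of the bench that the spindle unit is not on.
- tape: Bystander: paper tape roll lying flat, 84 mm across, 24 mm high; origin at its underside's centre.
- jar: Bystander: glass jar, 56 mm across, 75 mm high; origin at its underside's centre.
- sanding_block: Bystander: cork sanding block 100 x 60 x 35 mm; origin at its underside's centre.
- wrench: Bystander: steel wrench 180 mm long lying flat.
- offcut: Bystander: wood offcut 160 x 70 x 22 mm lying flat.
- brush: Bystander: brush 190 mm long lying flat.
Things that resemble listed ones, but are neither listed nor needed, are in the scene too. Of the things shaped like the cap, the steel one is meant. Several things have the shape of the guard; the one meant has the colours described above.

How it is judged:
On the way, in this order (a step that is already met when the one before it is completed fails the run):
1. the plywood guard leans against the bench stop, let go and at rest (angle between the z axis of guard and the z axis of bench_stop, either way round between 0.07 and 0.65 rad and contact force between guard and bench_stop above 0.04 N and height (world z) of guard_center between 0.045 and 0.085 m and contact force between guard and the arm below 0.05 N and contact force between guard and the fingers below 0.05 N and linear speed of guard below 0.03 m/s and z of cap in the frame of spindle_unit below 0.065 m), for 0.3 s.
2. the cap has been lifted off the spindle by the gripper (z of cap in the frame of spindle_unit above 0.085 m and contact force between cap and the fingers above 1 N), for 0.1 s.
At the end, for the whole second after the job is handed in: The gripper holds the cap still, its underside 12 cm or more above the bench (about 7 cm above its seat), touching neither unit, stop nor guard; the guard stands on the bench leaning on the stop, 4 to 37 degrees from upright, at rest, not touched by the robot (z of cap in the frame of spindle_unit above 0.12 m and contact force between cap and the fingers above 2 N and contact force between cap and spindle_unit below 0.05 N and contact force between cap and bench_stop below 0.05 N and contact force between cap and guard below 0.05 N and linear speed of cap below 0.05 m/s and angle between the z axis of guard and the z axis of bench_stop, either way round between 0.07 and 0.65 rad and contact force between guard and bench_stop above 0.04 N and height (world z) of guard_center between 0.045 and 0.085 m and contact force between guard and the arm below 0.05 N and contact force between guard and the fingers below 0.05 N and linear speed of guard below 0.03 m/s); the arm keeps its last pose, push and grip.
It fails at once if a bystander was pushed more than 4 cm (distance of any of tape, jar, sanding_block, wrench, offcut, brush from where it was at the start of the episode above 0.04 m).
It also fails if it takes over 56 s, if anything falls off the work surface, if the arm or the gripper's body presses on something with over 40 N, if the wrist force passes 120 N, or if a joint passes its speed limit or range.

## Working session

There is one attempt and no reset: what is moved stays moved. The work goes in short steps, Python scripts to look and compute and a shell command to move; the robot and the scene stay as the last step left them, time stands still between calls to the robot, and variables do not carry over. Pictures are saved under pics/ and viewed, at most 10 in all, crops included, and the job is handed in when it is done.

```bash
mkdir -p pics; ls
python3 - <<'E'
from cell import *
import cv2,numpy as np
for n in("scene","side"):
    im=get_image(n); cv2.imwrite(f"pics/{n}0.png",im[:,:,::-1]); p=camera_params(n); print(n,p)
print(camera_params("wrist"))
o=observe();print(o)
E
```

```text
pics
scene {'intrinsics': array([[487.70782091,   0.        , 320.2212181 ],
       [  0.        , 487.70782091, 252.1277004 ],
       [  0.        ,   0.        ,   1.        ]]), 'eye': array([1.29010617, 0.33756508, 0.64113725]), 'rotation': array([-1.44495746, -1.92864386,  0.98721168])}
side {'intrinsics': array([[440.45372024,   0.        , 323.14294636],
       [  0.        , 440.45372024, 232.22668126],
       [  0.        ,   0.        ,   1.        ]]), 'eye': array([0.45479373, 0.75859427, 0.72456761]), 'rotation': array([-0.19261269,  2.84938131, -1.19313431])}
{'intrinsics': array([[371.64829954,   0.        , 317.23178176],
       [  0.        , 371.64829954, 233.80933034],
       [  0.        ,   0.        ,   1.        ]]), 'T_tool_cam': array([[-1.97978638e-04, -9.68042860e-01, -2.50784733e-01,
         6.71511326e-02],
       [ 9.99999739e-01, -3.65915029e-04,  6.23015775e-04,
         8.30929670e-04],
       [-6.94871875e-04, -2.50784544e-01,  9.68042680e-01,
        -1.46474664e-01],
       [ 0.00000000e+00,  0.00000000e+00,  0.00000000e+00,
         1.00000000e+00]])}
{'clock': 0.1, 'joints': array([ 1.17738417,  0.43515477,  0.02497043,  1.57398021, -0.01159896,
        1.13397208, -0.07510721]), 'dq': array([-0.00084764, -0.00066805, -0.00031347, -0.00291242, -0.00066371,
       -0.00074155,  0.00043926]), 'joint_efforts': array([ 4.59757081e-03, -6.69125748e+01,  9.89601351e-01, -3.15143287e+01,
       -6.02474366e-02,  3.75128200e-02,  3.40740530e-05]), 'position': array([ 0.17903948, -0.59836766,  0.23703249]), 'ee_rot': array([-3.10713927e+00, -4.54892298e-01,  5.04436013e-04]), 'force': array([ 0.10842789, -0.01394322,  0.05256813]), 'ft_torque': array([-0.00080282,  0.01856958,  0.02643424]), 'gripper_force': 0.0, 'width': 1.0003687198263511}
```

View pics/scene0.png

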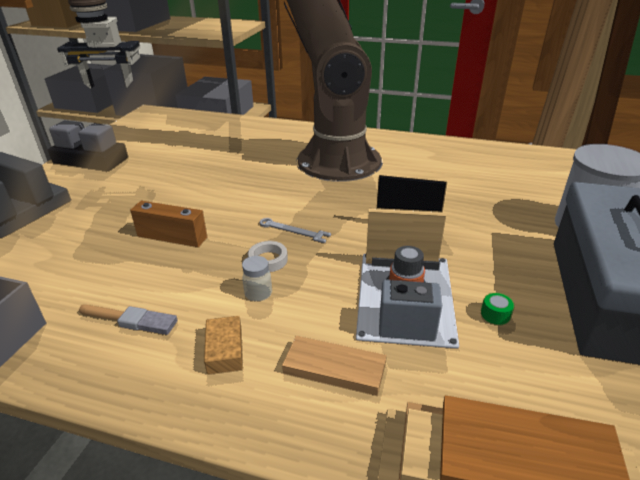

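View pics/side0.png

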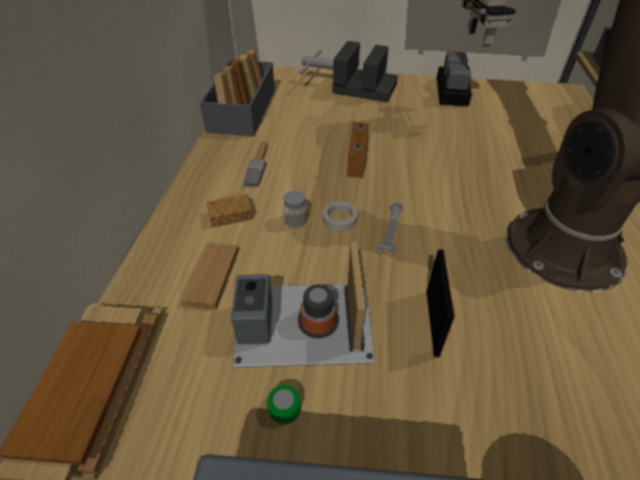

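Candidates: the guard is the plywood panel at scene (405,237) / side (355,297). The black panel at scene (410,193) / side (440,300) is a decoy. The cap is the dark steel one at scene (408,260) / side (319,298), and the green one at scene (497,307) / side (284,403) is a decoy. The stop is at scene (168,222) / side (358,150). One composite close crop next to check these and read corners.

```bash
cat > h.py <<'E'
import numpy as np,cv2
from cell import *
from scipy.spatial.transform import Rotation as R
def ray(n,px,o=None):
    p=camera_params(n);K=p["intrinsics"];u=np.array([(px[0]-K[0,2])/K[0,0],(px[1]-K[1,2])/K[1,1]])
    if n!="wrist":
        d=R.from_rotvec(p["rotation"]).apply([*u,1]);return p["eye"],d/np.linalg.norm(d)
    T=p["T_tool_cam"];th=np.hypot(*u);d=np.array([*(u/max(th,1e-9)*np.sin(th)),np.cos(th)])
    Rt=R.from_rotvec(o["ee_rot"]);return o["position"]+Rt.apply(T[:3,3]),Rt.apply(T[:3,:3]@d)
def plane(r,z): e,d=r;return e+d*(z-e[2])/d[2]
def tri(*rs):
    A=np.zeros((3,3));b=np.zeros(3)
    for e,d in rs: P=np.eye(3)-np.outer(d,d);A+=P;b+=P@e
    x=np.linalg.solve(A,b);return x,[np.linalg.norm((np.eye(3)-np.outer(d,d))@(x-e)) for e,d in rs]
def crop(im,x0,y0,x1,y1,s):
    c=cv2.resize(im[y0:y1,x0:x1],None,fx=s,fy=s,interpolation=cv2.INTER_CUBIC)
    for x in range((x0+9)//10*10,x1,10):
        cv2.line(c,(int((x-x0+.5)*s),0),(int((x-x0+.5)*s),12 if x%50==0 else 5),(0,0,255),1)
        if x%20==0:cv2.putText(c,str(x),(int((x-x0)*s)-8,20),0,.3,(255,0,255),1)
    for y in range((y0+9)//10*10,y1,10):
        cv2.line(c,(0,int((y-y0+.5)*s)),(5,int((y-y0+.5)*s)),(0,0,255),1)
        if y%20==0:cv2.putText(c,str(y),(7,int((y-y0)*s)+4),0,.3,(255,0,255),1)
    return c
E
python3 - <<'E'
from h import *
s=cv2.imread("pics/scene0.png");d=cv2.imread("pics/side0.png")
C=np.zeros((600,800,3),np.uint8)
def put(c,x,y): h,w=c.shape[:2];C[y:y+h,x:x+w]=c[:600-y,:800-x]
put(crop(s,355,170,460,345,3.2),0,0)
put(crop(d,230,235,380,370,3),345,0)
put(crop(s,125,195,215,250,2.8),345,410)
put(crop(d,335,115,380,185,2.6),610,410)
cv2.imwrite("pics/c1.png",C)
E
```

```text
(no output)
```

View pics/c1.png

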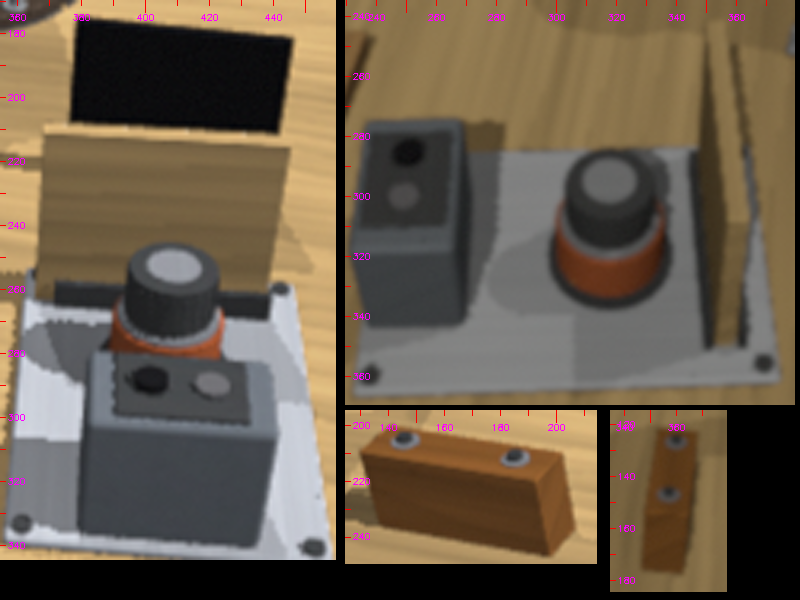

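The crop confirms the choice: ribbed dark steel cap with its top disc at scene (409,253) / side (318,295), plywood guard in the slot, bolted brown stop. I'll triangulate these.

Run:
```python
from h import *
np.set_printoptions(precision=4,suppress=True)
P=dict(cap=((409.4,253.1),(318,295)),gR=((445.3,216.6),(356.3,308.3)),gL=((368.1,212.5),(351.3,243.3)),
bR=((185.7,211.8),(357.7,146.9)),bL=((146,205.4),(360.4,126.5)),sR=((193.9,220.4),(348.1,165.4)),sRb=((203.2,210.7),(364.2,166.2)))
for k,(a,b) in P.items(): print(k,*tri(ray("scene",a),ray("side",b)))
print("stop edge z.075",plane(ray("scene",(134.3,208.6)),.075),plane(ray("scene",(193.9,220.4)),.075),plane(ray("side",(348.1,165.4)),.075),plane(ray("side",(364.2,166.2)),.075))
print("plate corners z.008",*[plane(ray("scene",q),.008) for q in((361.9,333.4),(453,341),(442,260.5))])
print("cap.087",plane(ray("scene",(409.4,253.1)),.087),plane(ray("side",(318,295)),.087))
o=observe();print(R.from_rotvec(o["ee_rot"]).as_matrix())
```

```text
cap [0.5253 0.2788 0.0871] [np.float64(0.0008167921374485646), np.float64(0.0008167921374486947)]
gR [0.4546 0.3333 0.1355] [np.float64(0.0007130533276013152), np.float64(0.0007130533276012357)]
gL [0.4755 0.1858 0.1328] [np.float64(0.00067906876150534), np.float64(0.0006790687615052915)]
bR [ 0.4913 -0.2204  0.0765] [np.float64(0.00028136322065417757), np.float64(0.0002813632206541362)]
bL [ 0.4916 -0.3209  0.077 ] [np.float64(0.0002148673559095416), np.float64(0.00021486735590977955)]
sR [ 0.5086 -0.1857  0.0568] [np.float64(0.013323247585580672), np.float64(0.013323247585580709)]
sRb [ 0.4671 -0.1851  0.058 ] [np.float64(0.01256484414197017), np.float64(0.012564844141970151)]
stop edge z.075 [ 0.5085 -0.3406  0.075 ] [ 0.5166 -0.1864  0.075 ] [ 0.5087 -0.1383  0.075 ] [ 0.4688 -0.1405  0.075 ]
plate corners z.008 [0.681 0.225 0.008] [0.655  0.3821 0.008 ] [0.4249 0.3418 0.008 ]
cap.087 [0.5261 0.2795 0.087 ] [0.5251 0.2778 0.087 ]
[[ 0.958   0.2867 -0.0005]
 [ 0.2867 -0.958   0.0013]
 [-0.0001 -0.0014 -1.    ]]
```

```bash
python3 -m pendant '[0,0,0,0,0,-0.178,0.05, 0,0,0,0,0,-0.178,0.05, 0,0,0,0,0,-0.178,0.05, 0,0,0,0,0,-0.178,0.05, 0,0,0,0,0,-0.178,0.05, 0,0,0,0,0,-0.178,0.05, 0,0,0,0,0,-0.178,0.05, 0,0,0,0,0,-0.178,0.05]'
python3 -m pendant '[0.036,0.032,0,0,0,0,0.05, 0.036,0.032,0,0,0,0,0.05, 0.036,0.032,0,0,0,0,0.05, 0.036,0.032,0,0,0,0,0.05, 0.036,0.032,0,0,0,0,0.05, 0.036,0.032,0,0,0,0,0.05, 0.036,0.032,0,0,0,0,0.05, 0.036,0.032,0,0,0,0,0.05, 0.036,0.032,0,0,0,0,0.05, 0.036,0.032,0,0,0,0,0.05]'
```

```text
clock: 1.1
position: [0.179, -0.5985, 0.2373]
ee_rot: [-2.049, -2.381, -0.001]
force: [-0.1, 0.1, -0.0]
width: 0.548
gripper_force: 0.0
clock: 2.35
position: [0.4447, -0.1953, 0.2376]
ee_rot: [-2.056, -2.375, 0.0]
force: [0.9, -1.1, 0.3]
width: 0.544
gripper_force: 0.0
```

```bash
python3 -m pendant '[0.0453,0.008,0,0,0,0,0.05, 0.0453,0.008,0,0,0,0,0.05, 0.0453,0.008,0,0,0,0,0.05, 0.0453,0.008,0,0,0,0,0.05, 0.0453,0.008,0,0,0,0,0.05, 0.0453,0.008,0,0,0,0,0.05, 0.0453,0.008,0,0,0,0,0.05, 0.0453,0.008,0,0,0,0,0.05, 0.0453,0.008,0,0,0,0,0.05, 0.0453,0.008,0,0,0,0,0.05]'
python3 - <<'E'
from h import *
o=observe();im=get_image("wrist");print(o["position"],o["ee_rot"])
im=np.ascontiguousarray(im[:,:,::-1]);cv2.imwrite("pics/w1r.png",im)
cv2.imwrite("pics/w1.png",crop(im,0,0,640,480,1.25))
E
```

```text
clock: 3.6
position: [0.4583, 0.2643, 0.2374]
ee_rot: [2.057, 2.375, -0.001]
force: [0.2, -0.5, 0.5]
width: 0.548
gripper_force: 0.0
[0.4582944  0.26432612 0.23740071] [ 2.05654056e+00  2.37485699e+00 -1.02386807e-03]
```

View pics/w1.png

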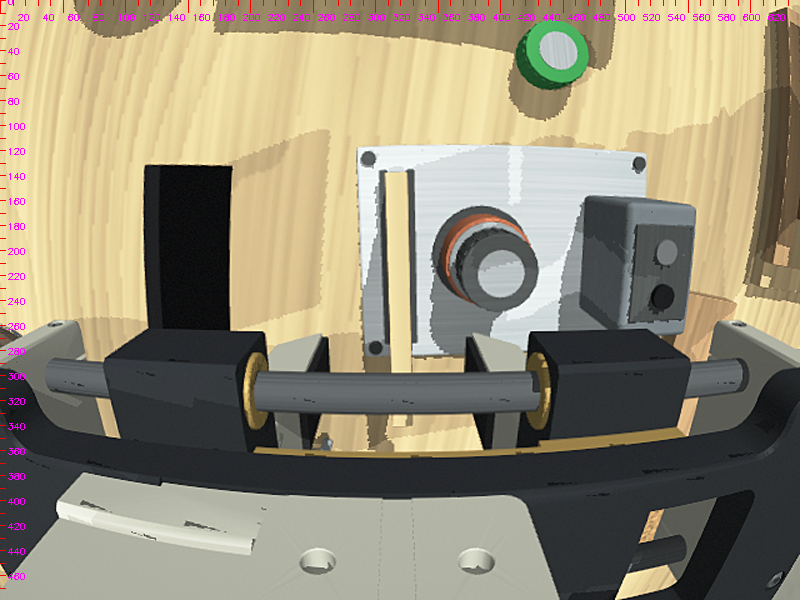

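Wrist view: the guard's top edge runs from (318,138) to (321,240), between the open fingers. The cap's top disc is at (400,218), and the black decoy panel is clear to the left.

Run:
```python
from h import *
np.set_printoptions(precision=4,suppress=True)
o=observe();w=lambda p:ray("wrist",p,o)
a=plane(w((318.4,137.6)),.138);b=plane(w((320.8,240)),.138);print(a,b,np.arctan2(-(a-b)[0],(a-b)[1]))
c=w((400,218));print(plane(c,.087),tri(c,ray("scene",(409.4,253.1)),ray("side",(318,295))))
print("guard corner tri",tri(w((327.5,138)),ray("scene",(445.3,216.6)),ray("side",(356.3,308.3))))
Rt=R.from_rotvec(o["ee_rot"]);m=(a+b)/2;print("offset tool",Rt.inv().apply(m-o["position"]))
```

```text
[0.4479 0.3387 0.138 ] [0.4599 0.2701 0.138 ] 0.1733046999418645
[0.5248 0.2849 0.087 ] (array([0.5252, 0.2812, 0.0875]), [np.float64(0.003766602809388353), np.float64(0.001993220862231385), np.float64(0.0024272064940821887)])
guard corner tri (array([0.4545, 0.3358, 0.1365]), [np.float64(0.003611346900135258), np.float64(0.0023858309590026085), np.float64(0.0020380104994745622)])
offset tool [0.0327 0.0018 0.1001]
```

```bash
python3 -m pendant '[0,0.001,0.025,0,0,0,0.05, 0,0.001,0.025,0,0,0,0.05, 0,0,0.025,0,0,0,0.05, 0,0,0.025,0,0,0,0.05, 0,0,0.023,0,0,0,0.05, 0,0,0,0,0,0,0.05]'
python3 -m pendant '[0,0,0,0,0,0,0, 0,0,0,0,0,0,0, 0,0,0,0,0,0,0, 0,0,0,0,0,0,0, 0,0,0,0,0,0,0]' 20
```

```text
clock: 4.4
position: [0.4594, 0.2624, 0.1132]
ee_rot: [-2.055, -2.375, 0.006]
force: [-0.2, -0.5, -0.0]
width: 0.546
gripper_force: 0.0
clock: 5.03
position: [0.4604, 0.2635, 0.115]
ee_rot: [2.056, 2.375, 0.0]
force: [-0.7, -1.5, 3.1]
width: 0.13
gripper_force: 19.9
```

```bash
python3 -m pendant '[0,0,-0.02,0,0,0,0, 0,0,-0.03,0,0,0,0, 0,0,-0.04,0,0,0,0, 0,0,-0.04,0,0,0,0]'
python3 -m pendant '[-0.053,-0.0116,0,0,0,0,0, -0.053,-0.0116,0,0,0,0,0, -0.053,-0.0116,0,0,0,0,0, -0.053,-0.0116,0,0,0,0,0, -0.053,-0.0116,0,0,0,0,0, -0.053,-0.0116,0,0,0,0,0, -0.053,-0.0116,0,0,0,0,0, -0.053,-0.0116,0,0,0,0,0, -0.053,-0.0116,0,0,0,0,0, -0.053,-0.0116,0,0,0,0,0]'
python3 -m pendant '[0,0,0,0,0,0.083,0, 0,0,0,0,0,0.08,0, 0,0,0,0.125,0,0,0, 0,0,0,0.125,0,0,0, 0,0,0,0,0,0,0]'
python3 - <<'E'
from h import *
o=observe();a=get_image("wrist");b=get_image("side");print(o["position"],o["force"]);print(R.from_rotvec(o["ee_rot"]).as_matrix().round(3))
cv2.imwrite("pics/w2.png",np.vstack([cv2.resize(a,(400,300)),cv2.resize(b[:300,200:600],(400,300))])[:,:,::-1])
cv2.imwrite("pics/w2r.png",a[:,:,::-1])
E
```

```text
clock: 5.52
position: [0.4601, 0.2633, 0.2457]
ee_rot: [-2.056, -2.375, 0.001]
force: [0.9, 0.5, -2.1]
width: 0.13
gripper_force: 20.0
clock: 6.78
position: [0.4211, -0.2793, 0.2447]
ee_rot: [2.056, 2.375, -0.0]
force: [0.1, -0.3, -1.3]
width: 0.129
gripper_force: 20.0
clock: 7.4
position: [0.4231, -0.2767, 0.2435]
ee_rot: [-2.103, -2.069, 0.259]
force: [0.6, -0.8, -1.5]
width: 0.131
gripper_force: 20.0
[ 0.42305383 -0.27674555  0.24349629] [ 0.5843111  -0.8335964  -1.47543045]
[[ 0.017  0.969 -0.248]
 [ 1.    -0.016  0.006]
 [ 0.002 -0.248 -0.969]]
```

View pics/w2.png

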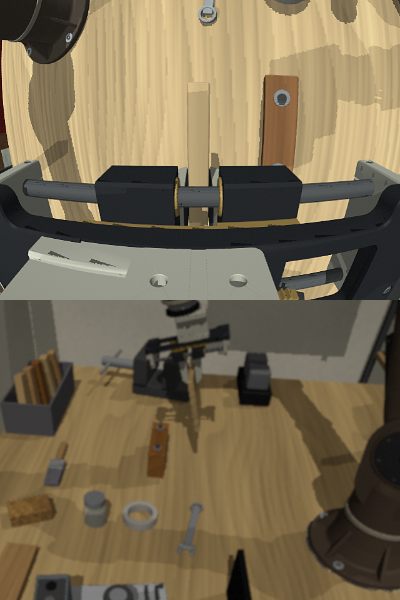

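Wrist view shows the guard held parallel to the stop. The side view shows it tilted with its top toward the stop. Lowering next.

```bash
python3 -m pendant '[0.0014,0.0105,0.0232,0,0,0,0, 0.0014,0.0105,0.0232,0,0,0,0, 0.0014,0.0105,0.0232,0,0,0,0, 0.0014,0.0105,0.0232,0,0,0,0, 0.0014,0.0105,0.0232,0,0,0,0, 0,0,0,0,0,0,0]'
python3 -m pendant '[0,0.001,0.004,0,0,0,0, 0,0.001,0.004,0,0,0,0, 0,0,0,0,0,0,0]'
```

```text
clock: 8.25
position: [0.4424, -0.2711, 0.1186]
ee_rot: [-2.107, -2.066, 0.26]
force: [0.4, -0.3, -1.6]
width: 0.129
gripper_force: 20.0
clock: 8.62
position: [0.4438, -0.2713, 0.1114]
ee_rot: [-2.108, -2.067, 0.26]
force: [-0.1, 0.2, -1.3]
width: 0.131
gripper_force: 20.0
```

```bash
python3 -m pendant '[0,0.001,0.004,0,0,0,0, 0,0.0097,-0.0025,0,0,0,0, 0,0.0097,-0.0025,0,0,0,0, 0,0,0,0,0,0,0]'
python3 -m pendant '[0,0.004,-0.001,0,0,0,0, 0,0,0,0,0,0,0]'
python3 -m pendant '[0,0.004,-0.001,0,0,0,0, 0,0,0,0,0,0,0]'
```

```text
clock: 9.12
position: [0.4653, -0.2712, 0.1069]
ee_rot: [-2.107, -2.069, 0.259]
force: [0.5, -0.3, -2.1]
width: 0.131
gripper_force: 20.0
clock: 9.38
position: [0.4682, -0.2716, 0.107]
ee_rot: [-2.107, -2.068, 0.26]
force: [-0.6, -0.7, -1.7]
width: 0.128
gripper_force: 20.0
clock: 9.62
position: [0.4718, -0.2718, 0.1069]
ee_rot: [-2.107, -2.067, 0.261]
force: [-0.8, -1.3, -1.4]
width: 0.129
gripper_force: 20.0
```

Now small steps down until the bench is felt.

```bash
python3 -m pendant '[0,0.0005,0.002,0,0,0,0, 0,0,0,0,0,0,0]'
python3 -m pendant '[0,0.0005,0.002,0,0,0,0, 0,0,0,0,0,0,0]'
python3 -m pendant '[0,0.003,-0.0008,0,0,0,0, 0,0,0,0,0,0,0]'
```

```text
clock: 9.88
position: [0.4717, -0.2715, 0.1051]
ee_rot: [-2.107, -2.067, 0.261]
force: [-3.0, 1.8, 3.4]
width: 0.128
gripper_force: 20.0
clock: 10.12
position: [0.4721, -0.2714, 0.1047]
ee_rot: [-2.107, -2.068, 0.261]
force: [-4.5, 2.4, 19.0]
width: 0.128
gripper_force: 20.1
clock: 10.38
position: [0.4729, -0.2715, 0.1045]
ee_rot: [-2.105, -2.065, 0.265]
force: [-11.3, 3.1, 22.5]
width: 0.134
gripper_force: 20.2
```

```bash
python3 -m pendant '[0,-0.0015,-0.0017,0,0,0,0, 0,0,0,0,0,0,0]'
python3 -m pendant '[0,0,0,0,0,0,0.03, 0,0,0,0,0,0,0.03, 0,0,0,0,0,0,0.03, 0,0,0,0,0,0,0.03]'
python3 -m pendant '[0,0,-0.02,0,0,0,0.03, 0,0,-0.03,0,0,0,0.03, 0,0,-0.04,0,0,0,0.03]'
python3 - <<'E'
from h import *
a=get_image("scene");b=get_image("side")
cv2.imwrite("pics/p1.png",np.vstack([cv2.resize(a[130:280,100:300],None,fx=2,fy=2,interpolation=2),cv2.resize(b[80:230,300:500],None,fx=2,fy=2,interpolation=2)])[:,:,::-1])
E
```

```text
clock: 10.62
position: [0.4725, -0.2716, 0.105]
ee_rot: [-2.105, -2.065, 0.263]
force: [-5.5, 0.7, 4.7]
width: 0.13
gripper_force: 20.0
clock: 11.12
position: [0.4744, -0.2717, 0.1049]
ee_rot: [-2.107, -2.068, 0.259]
force: [0.3, 0.4, -0.2]
width: 0.326
gripper_force: 0.0
clock: 11.5
position: [0.4961, -0.272, 0.1924]
ee_rot: [-2.106, -2.066, 0.261]
force: [0.8, -0.3, -0.4]
width: 0.328
gripper_force: 0.0
```

View pics/p1.png

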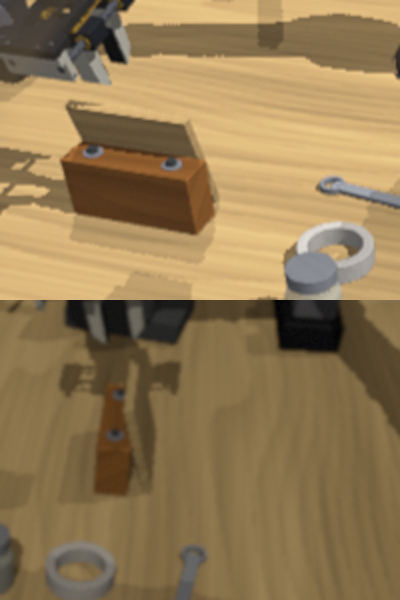

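Scene and side views show the guard leaning on the stop, clear of the gripper. Next, level the tool, rise and cross to the cap.

```bash
python3 -m pendant '[0,0,-0.02,-0.13,0,0,0.09, 0,0,-0.02,-0.13,0,0,0.09, 0,0,-0.02,0,0,0,0.09]'
python3 -m pendant '[0.055,0.002,0,0,0,0,0.09, 0.055,0.002,0,0,0,0,0.09, 0.055,0.002,0,0,0,0,0.09, 0.055,0.002,0,0,0,0,0.09, 0.055,0.002,0,0,0,0,0.09, 0.055,0.002,0,0,0,0,0.09, 0.055,0.002,0,0,0,0,0.09, 0.055,0.002,0,0,0,0,0.09, 0.055,0.002,0,0,0,0,0.09, 0.055,0.002,0,0,0,0,0.09]'
python3 -m pendant '[0,0,0.02,0,0,-0.15,0.09, 0,0,0.02,0,0,-0.15,0.09, 0,0,0.02,0,0,-0.15,0.09, 0,0,0,0,0,0,0.09]'
python3 - <<'E'
from h import *
o=observe();a=get_image("wrist");print(o["position"],o["joints"].round(3));print(R.from_rotvec(o["ee_rot"]).as_matrix().round(4))
b=np.ascontiguousarray(a[:,:,::-1]);cv2.imwrite("pics/w3r.png",b);cv2.imwrite("pics/w3.png",crop(b,200,100,520,340,2.5))
E
```

```text
clock: 11.98
position: [0.5016, -0.2729, 0.2518]
ee_rot: [2.238, 2.192, 0.011]
force: [0.8, -0.6, 0.3]
width: 0.603
gripper_force: 0.0
clock: 13.22
position: [0.534, 0.2787, 0.251]
ee_rot: [2.238, 2.194, 0.01]
force: [1.4, -0.0, 1.5]
width: 0.979
gripper_force: 0.0
clock: 13.72
position: [0.5338, 0.2763, 0.1896]
ee_rot: [1.693, 2.639, 0.003]
force: [-0.5, 0.7, 0.2]
width: 0.978
gripper_force: 0.0
[0.53376931 0.27630058 0.18958252] [-0.086  0.539 -0.716  1.656  0.396  1.092 -0.486]
[[-0.4169  0.9089  0.0067]
 [ 0.9089  0.4169 -0.0018]
 [-0.0044  0.0053 -1.    ]]
```

View pics/w3.png

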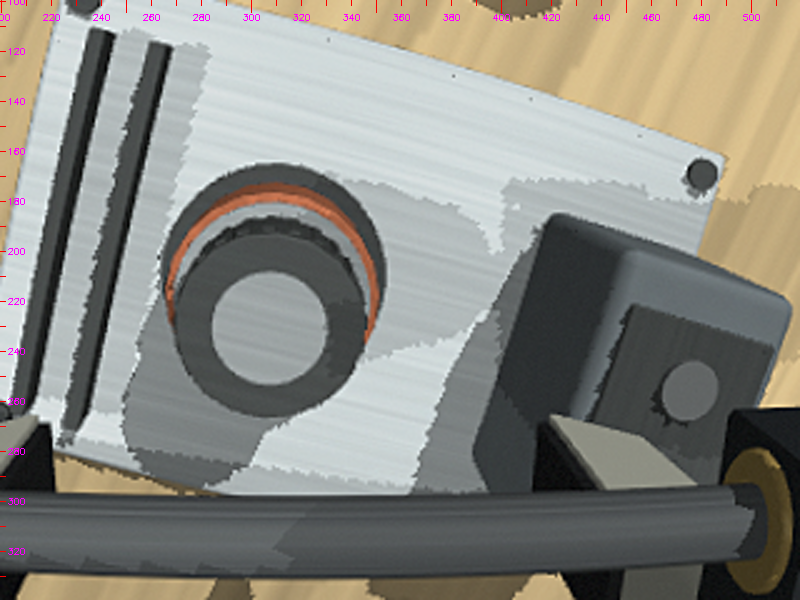

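Cap top disc centre is at wrist (307.6,231.2).

Run:
```python
from h import *
np.set_printoptions(precision=4,suppress=True)
o=observe();r=ray("wrist",(307.1,230.7),o);p=plane(r,.087);print(p)
t,e=tri(r,ray("scene",(409.4,253.1)),ray("side",(318,295)));print(t,e)
Rt=R.from_rotvec(o["ee_rot"])
for q in(p,t):print("tool off",Rt.inv().apply(q-o["position"]))
print(o["ft_torque"])
```

```text
[0.5272 0.2771 0.087 ]
[0.5261 0.2783 0.0875] [np.float64(0.0014945745685307672), np.float64(0.0012540646858523873), np.float64(0.0011498033578869356)]
tool off [ 0.0035 -0.0072  0.1038]
tool off [ 0.0051 -0.0076  0.1033]
[-0.064  -0.1631  0.0303]
```

```bash
python3 -m pendant '[0.0045,-0.0075,0.01,0,0,0,0.09, 0,0,0.03,0,0,0,0.09, 0,0,0.03,0,0,0,0.09, 0,0,0.03,0,0,0,0.09, 0,0,0.019,0,0,0,0.09, 0,0,0,0,0,0,0.09]'
python3 -m pendant '[0,0,0,0,0,0,0, 0,0,0,0,0,0,0, 0,0,0,0,0,0,0, 0,0,0,0,0,0,0, 0,0,0,0,0,0,0]' 25
python3 -c "
from cell import *;print(observe()['ft_torque'])"
```

```text
clock: 14.52
position: [0.5264, 0.2779, 0.0716]
ee_rot: [1.692, 2.638, 0.006]
force: [-0.7, 0.4, 0.0]
width: 0.983
gripper_force: 0.0
clock: 15.15
position: [0.5273, 0.2782, 0.0728]
ee_rot: [1.691, 2.637, 0.009]
force: [-1.1, -0.9, 4.6]
width: 0.586
gripper_force: 25.0
[-0.20405443  0.05557714 -0.02729437]
```

```bash
for i in 1 ; do python3 -m pendant '[0,0,0,0,0,-0.06,0, 0,0,0,0,0,-0.06,0, 0,0,0,0,0,0,0]'; done
python3 -c "
from cell import *;o=observe();print(o['ft_torque'],o['joints'][6],o['ee_rot'])"
python3 -m pendant '[0,0,0,0,0,-0.06,0, 0,0,0,0,0,-0.06,0, 0,0,0,0,0,0,0]'
python3 -c "
from cell import *;o=observe();print(o['ft_torque'],o['joints'][6],o['ee_rot'])"
```

```text
clock: 15.52
position: [0.5273, 0.2786, 0.0728]
ee_rot: [1.529, 2.734, 0.009]
force: [-0.1, 0.3, 3.8]
width: 0.585
gripper_force: 25.0
[0.09015545 0.02614442 0.02919068] -0.4941102115693538 [1.529413   2.73402551 0.00867162]
clock: 15.9
position: [0.5275, 0.2784, 0.0728]
ee_rot: [1.364, 2.82, 0.008]
force: [0.2, -0.4, 3.9]
width: 0.592
gripper_force: 25.0
[ 0.00306568 -0.11176184  0.01488504] -0.39374850122496097 [1.36382614 2.81960354 0.00770942]
```

```bash
python3 -m pendant '[0,0,0,0,0,-0.06,0, 0,0,0,0,0,-0.06,0, 0,0,0,0,0,-0.06,0, 0,0,0,0,0,0,0]'
python3 -c "
from cell import *;o=observe();print(o['ft_torque'],o['joints'],o['ee_rot'])"
```

```text
clock: 16.4
position: [0.5276, 0.2784, 0.0728]
ee_rot: [1.105, 2.93, 0.006]
force: [-0.1, -0.3, 5.4]
width: 0.591
gripper_force: 25.0
[ 0.07155316 -0.19311928  0.0679648 ] [-0.07983895  0.68869382 -0.74720331  1.77875863  0.5918915   0.90241989
 -0.24179562] [1.10491976 2.93028751 0.0063773 ]
```

```bash
python3 -m pendant '[0,0,0,0,0,-0.1,0, 0,0,0,0,0,-0.1,0, 0,0,0,0,0,-0.1,0, 0,0,0,0,0,-0.1,0, 0,0,0,0,0,-0.1,0, 0,0,0,0,0,-0.1,0, 0,0,0,0,0,-0.1,0, 0,0,0,0,0,-0.09,0, 0,0,0,0,0,0,0]'
python3 -c "
from cell import *;o=observe();print(o['ft_torque'],o['joints'],o['ee_rot'])"
python3 -m pendant '[0,0,-0.004,0,0,0,0, 0,0,0,0,0,0,0]'
```

```text
clock: 17.52
position: [0.5274, 0.2787, 0.0729]
ee_rot: [-0.109, 3.129, 0.001]
force: [-1.7, 0.8, 7.1]
width: 0.59
gripper_force: 25.0
[0.27167389 0.01454173 0.05867084] [ 0.0223816   0.76219437 -0.93176412  1.77026348  0.73499033  0.98758134
  0.43420644] [-1.08601847e-01  3.12920102e+00  5.62869083e-04]
clock: 17.77
position: [0.5271, 0.2779, 0.0764]
ee_rot: [-0.108, 3.13, -0.002]
force: [-0.5, -0.1, -1.9]
width: 0.586
gripper_force: 25.0
```

```bash
python3 -m pendant '[0,0,-0.005,0,0,0,0, 0,0,-0.005,0,0,0,0, 0,0,0,0,0,0,0]'
```

```text
clock: 18.15
position: [0.5273, 0.2784, 0.087]
ee_rot: [-0.109, 3.129, -0.0]
force: [0.2, 0.2, -0.6]
width: 0.586
gripper_force: 25.0
```

Free; lift to about 10 cm above its seat.

```bash
python3 -m pendant '[0,0,-0.015,0,0,0,0, 0,0,-0.02,0,0,0,0, 0,0,-0.02,0,0,0,0, 0,0,-0.02,0,0,0,0, 0,0,-0.011,0,0,0,0, 0,0,0,0,0,0,0, 0,0,0,0,0,0,0, 0,0,0,0,0,0,0]'
python3 - <<'E'
from h import *
a=get_image("scene");b=get_image("side")
cv2.imwrite("pics/p2.png",np.hstack([cv2.resize(a[130:350,120:480],None,fx=1.1,fy=1.1),cv2.resize(b[80:380,200:600],None,fx=1,fy=242/300)])[:,:,::-1])
E
```

```text
clock: 19.15
position: [0.5259, 0.2779, 0.1716]
ee_rot: [-0.11, 3.131, -0.002]
force: [-0.3, 0.3, -1.8]
width: 0.589
gripper_force: 25.0
```

View pics/p2.png

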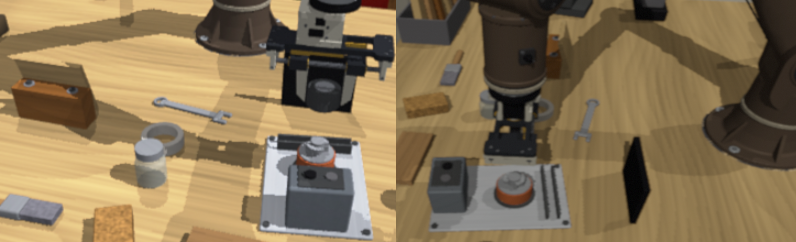

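The cap is held in the gripper above the bare spindle, and the guard is still leaning on the stop. Handing in.

```bash
python3 -c "
from cell import *;print(sign_off())"
```

```text
the job is handed in; nothing more can be done
None
```

The guard is leaning against the bench stop, and the gripper is holding the cap about 10 cm above its seat. The cap loosened counter-clockwise on the first try, so its thread is right-handed and I did not need to try the other way. I handed the job in at about 19 s on the robot's clock; the sign-off returned no verdict.

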